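Press a watch back home in a turret case press

TASK

One of the three watch cases in the nests of the turret case press has its steel snap back laid on but still standing proud; the other two are open rings. Push the turret round by its upright tabs, with the fingertips, until that case clicks into place under the plunger, then press the plunger cap down with the fingertips so that the back goes fully home, and let the plunger spring up again. Do not touch or lift the cases, and leave the loupe, the bench block and the tweezers alone.

Things in the scene. Friction and masses are not known exactly. Their poses are not given: they have to be found in the camera images.
- press: turret case press, fixed on the bench: dark cast base 218 x 150 mm, 16 mm high, column at its back, arm reaching forward from the column with a plunger through its end. Origin: on the bench under the turret's upright axis; +x to the column, -x the open front. Column x 104 to 134, y +-20, up to z 135 mm; arm and plunger x 27 to 134, y +-19, z 56 to 172 mm; all else is open from above
- turret (a joint): angle (rad) by which the turret has been turned since the start: 0 at the start wherever it then stands, positive anticlockwise from above, endless either way. It turns about the press's z axis. At the start it stands within 0.6 rad of the place where the empty nest is under the plunger
- turret_hub (a point): centre of the turret: disc of radius 76 mm, top at z 30 mm, with four round black nests (57 mm wide, rims up to z 37 mm, centres 46 mm from the axis, 90 degrees apart: one empty, three with a case) and four upright tabs midway between them. Turning it takes about 1 N at a tab, passing a click about 4 N
- plunger (a joint): downward travel of the plunger (m), 0 up, at most 0.016. A spring returns it (3 N at the top, 5 N at the bottom). Its die meets a proud back at 0.010 and has it home at 0.013
- cap_top (a point): centre of the top of the plunger's black palm cap (36 mm wide), 172 mm above the bench when up; 46 mm behind the turret axis. Pushing a back home takes about 14 N on the cap in all, and then it stops hard
- plunger_axis (a point): point on the plunger's axis at nest floor height (z 33 mm), 46 mm along the press's +x from its origin. Whenever a nest stands centred here, a sprung roller clicks in: it draws the turret home from within 0.11 rad and pushes it off from 0.12 to 0.25 rad; elsewhere the turret stays where it is left
- snap_back (a joint): how far the back has been pressed into the closed case (m): 0 standing 3 mm proud, 0.003 fully home. It moves stiffly (8 N) and stays where it is left
- closed_case: the watch case with the back on: steel ring with four lugs, 42 x 39 x 8 mm, lying loose in a nest, with a steel disc (31 mm wide) on top that closes it. Origin: on its underside, z up. It may lie in any of the three loaded nests
- closed_case_mid (a point): centre of the closed case's ring, on its underside (z about 33 mm)
- open_case_1: an open watch case, the same ring without a back, lying loose in another nest; origin on its underside
- open_case_2: another open watch case without a back, in another nest; origin on its underside
- loupe: black eye loupe, 32 mm wide, 27 mm high, standing loose on the bench; origin under its centre
- bench_block: six-sided steel bench block with holes, 36 x 42 x 25 mm, loose on the bench; origin under its centre
- tweezers: steel tweezers lying on the bench, 19 x 128 x 9 mm, long along their y; origin under their centre
- tab_1_fin (a point): tab 1: top middle of a radial upright steel fin on the turret's rim, 5 mm thick (7 mm at its outer end), 66 to 99 mm out from the turret axis, z 24 to 48 mm; this point is 88 mm out. Push it sideways, round the axis
- tab_1: the whole of tab 1; origin on the turret axis at bench height, x axis out along the fin
- tab_2_fin (a point): tab 2: top middle of a radial upright steel fin on the turret's rim, 5 mm thick (7 mm at its outer end), 66 to 99 mm out from the turret axis, z 24 to 48 mm; this point is 88 mm out. Push it sideways, round the axis
- tab_2: the whole of tab 2; origin on the turret axis at bench height, x axis out along the fin
- tab_3_fin (a point): tab 3: top middle of a radial upright steel fin on the turret's rim, 5 mm thick (7 mm at its outer end), 66 to 99 mm out from the turret axis, z 24 to 48 mm; this point is 88 mm out. Push it sideways, round the axis
- tab_3: the whole of tab 3; origin on the turret axis at bench height, x axis out along the fin
- tab_4_fin (a point): tab 4: top middle of a radial upright steel fin on the turret's rim, 5 mm thick (7 mm at its outer end), 66 to 99 mm out from the turret axis, z 24 to 48 mm; this point is 88 mm out. Push it sideways, round the axis
- tab_4: the whole of tab 4; origin on the turret axis at bench height, x axis out along the fin

How it is judged:
On the way, in this order (a step that is already met when the one before it is completed fails the run):
1. the fingers push a tab of the turret ((contact force between the fingers and tab_1 above 0.3 N or contact force between the fingers and tab_2 above 0.3 N or contact force between the fingers and tab_3 above 0.3 N or contact force between the fingers and tab_4 above 0.3 N)), for 0.05 s.
2. the closed case has clicked into place under the plunger, its back still proud (horizontal distance between closed_case_mid and plunger_axis below 0.004 m and value of joint snap_back below 0.0015 m and value of joint plunger below 0.004 m), for 0.2 s.
3. the plunger has pressed the back home (horizontal distance between closed_case_mid and plunger_axis below 0.004 m and value of joint snap_back above 0.0024 m and value of joint plunger above 0.008 m), for 0.05 s.
At the end, for the whole second after the job is handed in: The closed case rests in its nest under the plunger (ring centre within 4 mm of the plunger's axis), its back pressed in by more than 2.4 of 3 mm, the plunger sprung up again (within 2 mm of its top), the turret at rest, and all three cases flat in their nests (horizontal distance between closed_case_mid and plunger_axis below 0.004 m and value of joint snap_back above 0.0024 m and value of joint plunger below 0.002 m and velocity of joint turret between -0.05 and 0.05 rad/s and height (world z) of each of closed_case, open_case_1, open_case_2 below 0.037 m and angle between each of closed_case, open_case_1, open_case_2's own z axis and vertical below 0.08 rad and horizontal distance between each of closed_case, open_case_1, open_case_2 and press below 0.054 m); the robot touches nothing.
It fails at once if a watch case or its back is touched by the robot (contact force between any of the fingers, the arm and closed_case above 1 N or contact force between any of the fingers, the arm and open_case_1 above 1 N or contact force between any of the fingers, the arm and open_case_2 above 1 N).
It fails at once if a watch case is lifted or thrown out of its nest (height (world z) of any of closed_case, open_case_1, open_case_2 above 0.043 m).
It fails at once if the loupe, the bench block or the tweezers are moved by more than 15 mm or lifted (distance of any of loupe, bench_block, tweezers from where it was at the start of the episode above 0.015 m).
It also fails if it takes over 61 s, if anything falls off the work surface, if the arm or the gripper's body presses on something with over 40 N, if the wrist force passes 120 N, or if a joint passes its speed limit or range.

ROBOT

A 6-joint arm with a two-finger parallel gripper is mounted at the origin on a cart in front of the work surface, level with it; the furniture and walls round the work are solid. World frame = base frame: x ahead of the robot, y to its left, z up, the work surface at z = 0. Lengths are in m, angles in rad, forces in N, time in s.
With the tool pointing down it reaches from about 0.3 to 0.775 m from the base axis. Payload 14.6 kg.
Tool frame: the origin (TCP) lies at the very end of the fingers, on their centre line; the grasp point (between the pads) lies 19 mm behind it; z points along the fingers, y is the line along which they close (so a half turn about z gives the same grasp; the last joint's range is limited). The gripper opens to 94 mm and grips with 3 to 60 N. Pads are 16 mm wide; open, the fingers measure 119 mm over their backs; the gripper's body (75 mm by 177 mm) begins 78 mm behind the grasp point.
Start: joints at [1.186, 0.3, 1.521, -0, 1.321, -0.067], TCP at [0.172, 0.522, 0.205] pointing down, gripper open.
Joint ranges: [-3.03, 3.03], [-0.79, 2.21], [0.23, 2.52], [-1.04, 4.18], [0, 3.07], [-2.55, 2.55]. Speed limits (rad/s): [2.22, 2.22, 2.57, 3.14, 3.14, 3.14].

INTERFACE

Orientations are given as [roll, pitch, yaw] about the fixed x, y, z axes, in that order (R = Rz(yaw) Ry(pitch) Rx(roll)).
In Python, from station import ctrl, cams gives the robot as it stands. The module is installed in compiled form; this text tells all that it offers.
- The arm moves only by the tool arm_command, never from a script. Its argument "plan" is a list that holds one entry, the list of rows, each a list of 7 numbers: the shift along the tool's x, y, z in fractions of the full range, 1 being 500 mm, then the turn, a rotation vector about the tool's x, y, z in a scale on which 1.0 is pi/2 rad, then the closure, from -1 (fully open) to 1 (shut). A call has 1 to 12 rows; each row is the pose to reach, as a shift and turn from the pose commanded when the call began, along the tool's axes at that moment; what a row does not reach only later rows make up. A row lasts 1/10 s, in which the tool goes at most 50 mm and 8.59 degrees, less where a joint would pass 70% of its speed; a pose out of reach is approached as far as the arm can. A shift or turn number past 1, either way, is cut back to 1. A call with a gripper value outside its range is refused whole. The fingers move at their own pace and stop on an object; "squeeze" is the grip in N (left out, the last holds). Time passes only in rows, so rows that repeat a pose let the fingers close. It gives the time, the measured TCP pose, the force, the opening and the grip force at its end, in the units of the state.
- ctrl.get_obs(): the state, without advancing time (a new reading comes with each control period).
- cams.camera(name): name is "scene" or "top" or "wrist"; returns (picture, depth): 400x640x3 uint8, blue, green, red; 400x640 float32, m along the optical axis (not along the pixel's ray), 0 where there is no reading.
- cams.camera_info(name): a dict with "fx", "fy", "cx", "cy" (pixels), "world_to_cam" (4x4, takes a point from world to camera coordinates). Camera axes: x right, y down, z forward; pixel columns grow to the right and rows downward; lengths in m; the calibration is good to about 2 mm. A picture is of the moment at which its call begins: read the wrist's pose just before it. camera_info takes no time and is no camera call; for the wrist camera it gives the pose at the moment of the call.
- ctrl.hand_in(): hands the job in; it is judged then, once.
The state is a dict: "time_s": time; "qpos": joint angles; "joint_vel": joint speeds; "tau": joint torques, N m; "ee_pos": TCP position; "eef_rot": TCP orientation; "force": force on the tool from outside, world axes, zero at the start; "moment": the same for the moment, N m; "grip_width": finger opening in m; "grip_force": force on a finger pad.
Only numpy, scipy, OpenCV 4.12 (cv2) and the standard library are available. Lean on these libraries where they do the work, as an engineer would, in place of code of your own. Each camera call takes 0.05 s, during which the arm holds its last target. There are 200 camera calls.

## Working session

There is one attempt and no reset: what is moved stays moved. The work goes in short steps, Python scripts to look and compute and a tool call to move; the robot and the scene stay as the last step left them, time stands still between calls to the robot, and variables do not carry over. Pictures are saved under pics/ and viewed, at most 10 in all, crops included, and the job is handed in when it is done.

Besides the shell and the picture viewer there is one more tool, called as a command line: name --argument value ..., lists and objects as JSON in quotes. arm_command: Moves the arm, as the interface text tells. Its arguments: {"type":"object","properties":{"plan":{"type":"array"},"squeeze":{"type":"number"}},"required":["plan"]}

```bash
mkdir -p pics
python3 - <<'E'
from station import ctrl,cams
import cv2,numpy as np
print(ctrl.get_obs())
for n in("top","scene"):
    p,d=cams.camera(n);cv2.imwrite(f"pics/{n}0.png",p);np.save(f"pics/{n}0.npy",d)
    i=cams.camera_info(n);print(n,i)
E
```

```text
{'time_s': 0.0, 'qpos': array([ 1.18639833e+00,  3.00474461e-01,  1.52155631e+00, -1.89606093e-05,
        1.32072870e+00, -6.65927091e-02]), 'joint_vel': array([-6.28158524e-04,  1.12645899e-04, -4.30485634e-04,  2.06544240e-06,
        1.61557144e-04,  7.06921939e-04]), 'tau': array([ 1.86641641e-04, -5.31804943e+01, -3.52735984e+01,  7.08134053e-02,
        2.44095846e-02, -1.30118678e-04]), 'ee_pos': array([0.17177104, 0.52221432, 0.20489498]), 'eef_rot': array([-3.14042720e+00, -5.93192813e-05,  2.82379203e+00]), 'force': array([ 0.45830514, -0.84059351,  0.92737672]), 'moment': array([ 0.02297241, -0.01720789, -0.00772171]), 'grip_force': 0.0, 'grip_width': 0.0939873958705073}
top {'fx': 371.42897027786387, 'fy': 371.42897027786387, 'cx': 322.0656603053561, 'cy': 196.1561084997915, 'world_to_cam': array([[-2.04541369e-02, -9.99788549e-01, -2.11772710e-03,
         1.46271971e-01],
       [-9.90658123e-01,  2.05528961e-02, -1.34811211e-01,
         5.38978770e-01],
       [ 1.34826231e-01, -6.59503415e-04, -9.90869039e-01,
         1.02641860e+00],
       [ 0.00000000e+00,  0.00000000e+00,  0.00000000e+00,
         1.00000000e+00]])}
scene {'fx': 487.2543035916265, 'fy': 487.2543035916265, 'cx': 320.1486380423115, 'cy': 198.71623178642037, 'world_to_cam': array([[ 0.68599647, -0.72735062,  0.01923315, -0.28129546],
       [-0.27732096, -0.28580909, -0.91728199,  0.3088579 ],
       [ 0.67268263,  0.62391846, -0.3977736 ,  0.79434715],
       [ 0.        ,  0.        ,  0.        ,  1.        ]])}
```

View pics/top0.png

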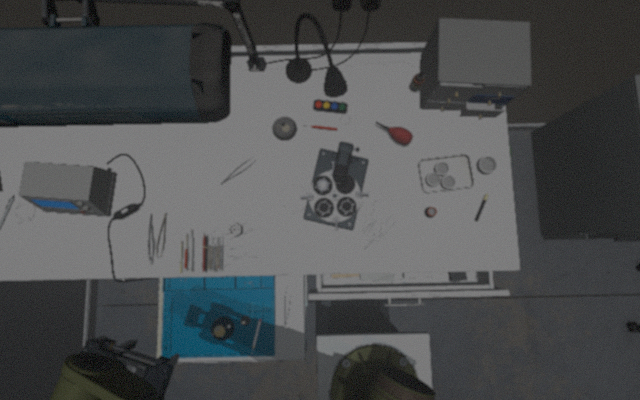

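View pics/scene0.png

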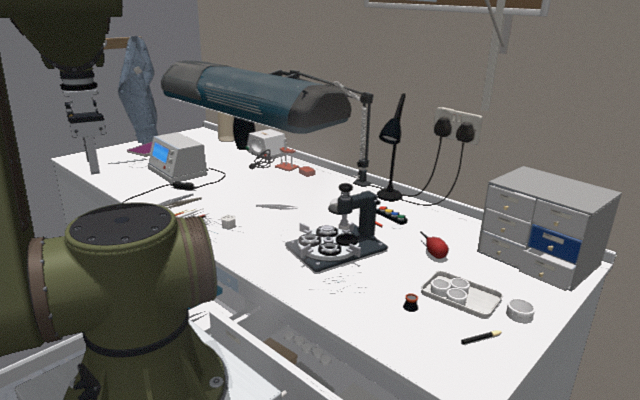

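The top view shows the press around (337,190), with its column at (343,158). The tweezers are at (238,170), the block at (236,229) and the loupe at (431,211). I'll enlarge the press in both views.

```bash
cat > h.py <<'E'
import cv2,numpy as np
from station import ctrl,cams
def ray(i,uv,z):
    W=np.linalg.inv(i["world_to_cam"]);uv=np.atleast_2d(uv).astype(float)
    d=np.c_[(uv[:,0]-i["cx"])/i["fx"],(uv[:,1]-i["cy"])/i["fy"],np.ones(len(uv))]@W[:3,:3].T
    c=W[:3,3];return c+d*((z-c[2])/d[:,2])[:,None]
def proj(i,P):
    P=np.atleast_2d(P);q=P@i["world_to_cam"][:3,:3].T+i["world_to_cam"][:3,3]
    return np.c_[q[:,0]/q[:,2]*i["fx"]+i["cx"],q[:,1]/q[:,2]*i["fy"]+i["cy"]]
E
python3 - <<'E'
from h import *
i=cams.camera_info("top");p=cv2.imread("pics/top0.png");d=np.load("pics/top0.npy")
a=cv2.convertScaleAbs(p[140:240,290:390],alpha=1.8)
a=cv2.resize(a,(500,500),interpolation=cv2.INTER_CUBIC)
s=cv2.imread("pics/scene0.png")[175:275,280:400]
s=cv2.resize(s,(300*2,500),interpolation=cv2.INTER_CUBIC)[:, :]
cv2.imwrite("pics/c1.png",np.hstack([a,s[:,:300]]) if 0 else cv2.resize(np.hstack([a,s]),(800,364)))
cv2.imwrite("pics/c1.png",a)
cv2.imwrite("pics/c2.png",s)
# base mask: height 10-22mm by depth
v,u=np.mgrid[0:400,0:640]
W=np.linalg.inv(i["world_to_cam"])
P=np.stack([(u-i["cx"])/i["fx"]*d,(v-i["cy"])/i["fy"]*d,d],-1)@W[:3,:3].T+W[:3,3]
z=P[...,2];print(z[190,330:345].round(3), z[222,310:360:5].round(3),z[150:160,320:365:5].round(3))
np.save("pics/P.npy",P)
E
```

```text
[0.036 0.04  0.029 0.032 0.028 0.033 0.035 0.031 0.035 0.034 0.032 0.034
 0.032 0.032 0.035] [-0.001 -0.004  0.013  0.012  0.021  0.032  0.017  0.018  0.017  0.011] [[ 0.012  0.015 -0.002 -0.003  0.133  0.136  0.135  0.121  0.002]
 [ 0.014  0.016  0.015 -0.002  0.13   0.134  0.133  0.001 -0.002]
 [ 0.014  0.018  0.017  0.014  0.134  0.135  0.132 -0.001  0.001]
 [ 0.014  0.017  0.018  0.013  0.133  0.131  0.136 -0.002 -0.001]
 [ 0.013  0.019  0.014  0.026  0.135  0.136  0.131 -0.001  0.001]
 [ 0.014  0.016  0.015  0.027  0.135  0.135  0.121 -0.    -0.002]
 [ 0.019  0.013  0.017  0.023  0.134  0.134  0.107  0.013  0.003]
 [ 0.016  0.015  0.018  0.019  0.138  0.136  0.096  0.011  0.015]
 [ 0.017  0.012  0.015  0.015  0.137  0.134  0.085  0.019  0.015]
 [ 0.015  0.02   0.014  0.017  0.131  0.138  0.066  0.025  0.016]]
```

View pics/c1.png

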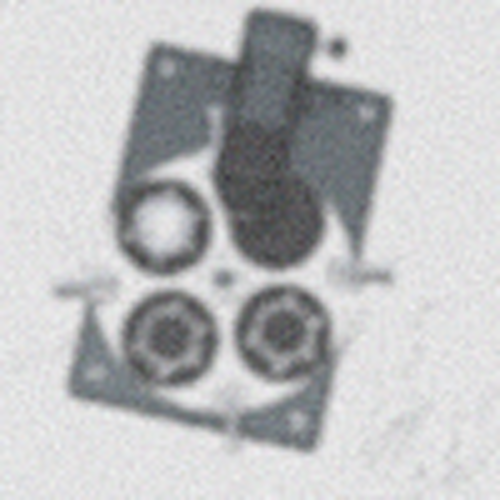

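View pics/c2.png

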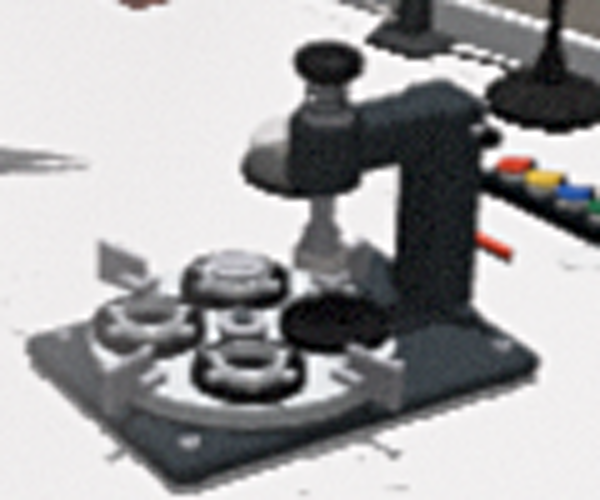

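The closed case (bright disc) is at crop (165,226), left of the hub at (224,278). The open cases are at (170,337) and (284,331). The tabs are at about (85,288), (235,420), (365,273) and (215,125). The empty nest is by the plunger, to its right. Next I'll measure the poses.

Run:
```python
from h import *
i=cams.camera_info("top");f=lambda c:np.array(c)/5.+[290-.4,140-.4]
p=cv2.imread("pics/top0.png");P=np.load("pics/P.npy")
# base outline: dark pixels -> hull -> minAreaRect
C=ray(i,f([(152,43),(395,98),(314,452),(68,395)]),.016)[:,:2]
print("corners",C.round(4),"sides",[np.linalg.norm(C[k]-C[(k+1)%4]).round(4) for k in range(4)])
ax=(C[0]+C[1]-C[2]-C[3]);ax/=np.linalg.norm(ax);yaw=np.arctan2(ax[1],ax[0]);print("yaw",yaw,"basec",C.mean(0))
hub=ray(i,f([(224,278)]),.037)[0,:2];cap=ray(i,f([(270,225)]),.172)[0,:2]
m=(P[...,2]>.16)&(P[...,2]<.185);m[:140]=m[240:]=0;m[:,:290]=m[:,390:]=0
print("hub",hub,"cap depth",np.median(P[m],0),P[m][:,:2].min(0),P[m][:,:2].max(0),m.sum())
print("hub->cap", cap-hub,np.median(P[m],0)[:2]-hub)
for n,c in dict(closed=(163,226),o1=(170,337),o2=(284,331)).items():
    q=ray(i,f([c]),.038)[0,:2]-hub;print(n,q,np.linalg.norm(q),np.arctan2(q[1],q[0])-yaw)
for n,c in dict(L=(85,288),F=(235,420),R=(365,273),B=(215,125)).items():
    q=ray(i,f([c]),.048)[0,:2]-hub;print(n,q,np.linalg.norm(q),np.arctan2(q[1],q[0])-yaw)
```

```text
corners [[ 0.6885  0.1383]
 [ 0.6521 -0.0047]
 [ 0.4445  0.0497]
 [ 0.4803  0.1911]] sides [np.float64(0.1476), np.float64(0.2147), np.float64(0.1458), np.float64(0.2149)]
yaw -0.25225566065261096 basec [0.56634628 0.09359872]
hub [0.54385874 0.0997901 ] cap depth [0.58621868 0.08847747 0.17070285] [0.56924311 0.07085402] [0.6027615  0.10395123] 155
hub->cap [ 0.00768773 -0.01908266] [ 0.04235994 -0.01131262]
closed [0.03071702 0.0342917 ] 0.04603754575695748 1.0925861839862478
o1 [-0.03340718  0.0316199 ] 0.04599845295054751 2.635928348678875
o2 [-0.03131531 -0.03337215] 0.045764055592285136 -2.0721529531703746
L [-0.00559881  0.07918318] 0.07938086688296848 1.8936416201465944
F [-0.08198455 -0.00378455] 0.0820718522283193 -2.8432080427752133
R [-0.0003163  -0.07955268] 0.07955330903351741 -1.3225166314340302
B [0.08704562 0.00332484] 0.08710909391760309 0.2904336492362902
```

Units first: shifts go in shares of 500 mm and turns go in shares of pi/2 rad. So -410 mm / 500 = -0.82, -400 mm / 500 = -0.8, -0.355 rad / 1.5708 = -0.226.

arm_command --plan '[[[-0.07,-0.058,0,0,0,-0.0191,1],[-0.15,-0.126,0.01,0,0,-0.0382,1],[-0.23,-0.194,0.02,0,0,-0.0637,1],[-0.31,-0.262,0.03,0,0,-0.0828,1],[-0.39,-0.33,0.04,0,0,-0.1082,1],[-0.47,-0.398,0.05,0,0,-0.1273,1],[-0.55,-0.462,0.06,0,0,-0.1528,1],[-0.63,-0.528,0.07,0,0,-0.1719,1],[-0.7,-0.588,0.08,0,0,-0.191,1],[-0.76,-0.636,0.09,0,0,-0.2101,1],[-0.8,-0.67,0.1,0,0,-0.226,1],[-0.82,-0.686,0.11,0,0,-0.226,1]]]' --squeeze 10

```text
time_s: 1.3
ee_pos: [0.4549, 0.0665, 0.1499]
eef_rot: [-3.141, -0.001, -3.106]
force: [0.1, 0.4, -1.0]
grip_width: 0.0022
grip_force: 0.0
```

```bash
cat >> h.py <<'E'
HUB=np.array([.5425,.0995]);YAW=-.253
def rel(pos,yaw):
    "tool-axis shift (mm) and z turn to reach world pos, yaw"
    from scipy.spatial.transform import Rotation as Ro
    o=ctrl.get_obs();R=Ro.from_euler("xyz",o["eef_rot"])
    return (R.inv().apply(np.array(pos)-o["ee_pos"])*1000).round(1),(R.inv()*Ro.from_euler("xyz",[np.pi,0,yaw])).as_rotvec().round(3)
def fin(th,off,z,r=.09):
    return np.r_[HUB+r*np.array([np.cos(th),np.sin(th)])+off*np.array([-np.sin(th),np.cos(th)]),z]
E
python3 - <<'E'
from h import *
o=ctrl.get_obs();print(o["time_s"],o["ee_pos"],o["eef_rot"],o["grip_width"],o["force"])
print(rel(fin(3.18,.028,.036),3.18))
p,d=cams.camera("wrist");cv2.imwrite("pics/w1.png",p)
E
```

```text
1.3 [0.45486566 0.06648523 0.14989338] [-3.14142922e+00 -5.32321800e-04 -3.10648292e+00] 0.002217693287190908 [ 0.05107997  0.43711426 -0.96937909]
(array([  1.1,   1.6, 113.9]), array([-0.   , -0.001, -0.003]))
```

View pics/w1.png

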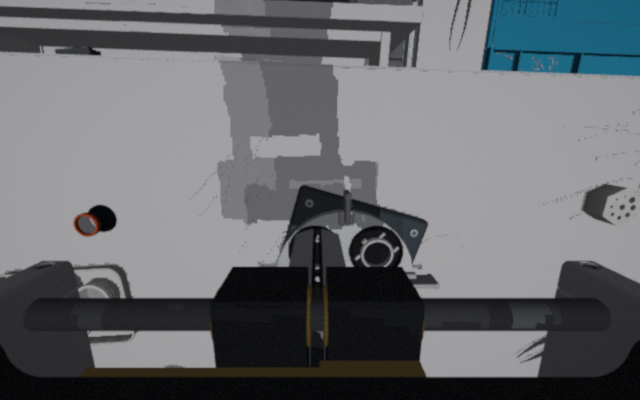

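The wrist view shows the closed fingers, with their tips near (317,235). The front tab is at (347,190–222), beside the fingers on the +y side. I'll check its angle and the finger gap with the wrist calibration.

Run:
```python
from h import *
i=cams.camera_info("wrist")
q=ray(i,[(347,191),(347,200),(347,210)],.048);print(q.round(4))
v=q[:,:2]-HUB;print(np.linalg.norm(v,axis=1),np.arctan2(v[:,1],v[:,0])%(2*np.pi))
print(proj(i,np.r_[ctrl.get_obs()["ee_pos"]]))
```

```text
[[0.4403 0.0954 0.048 ]
 [0.4492 0.0959 0.048 ]
 [0.4593 0.0965 0.048 ]]
[0.1022533  0.09333641 0.08326921] [3.18185715 3.17996456 3.17734054]
[[316.4467521  242.99775418]]
```

Converted, 114 mm / 500 = 0.228, 105 mm / 500 = 0.21.

arm_command --plan '[[[0,0.002,0.05,0,0,0,1],[0.002,0.002,0.11,0,0,0,1],[0.002,0.002,0.17,0,0,0,1],[0.002,0.002,0.21,0,0,0,1],[0.002,0.002,0.228,0,0,0,1],[0.002,0.002,0.228,0,0,0,1]]]'

```text
time_s: 1.95
ee_pos: [0.4524, 0.0702, 0.0359]
eef_rot: [3.142, -0.002, -3.104]
force: [0.2, -0.4, 0.5]
grip_width: 0.0004
grip_force: 0.0
```

Run:
```python
from h import *
print(ctrl.get_obs()["force"])
for th in [3.18,3.12,3.04,2.96,2.88,2.8,2.72,2.64,2.56,2.5,2.45]: print(th,*rel(fin(th,.0165,.036),th))
```

```text
[ 0.21248445 -0.36956228  0.48665549]
3.18 [-1.1  9.3 -0.1] [ 0.    -0.002 -0.001]
3.12 [-0.3 14.7 -0.1] [-0.    -0.002  0.059]
3.04 [ 0.3 22.  -0.1] [-0.    -0.002  0.139]
2.96 [ 0.3 29.3 -0.1] [-0.    -0.002  0.219]
2.88 [-0.3 36.6 -0.1] [-0.    -0.002  0.299]
2.8 [-1.4 43.8 -0.1] [-0.    -0.002  0.379]
2.72 [-3.1 50.9 -0.1] [-0.    -0.002  0.459]
2.64 [-5.4 57.9 -0.1] [-0.    -0.002  0.539]
2.56 [-8.3 64.6 -0.1] [-0.001 -0.002  0.619]
2.5 [-10.8  69.5  -0.1] [-0.001 -0.002  0.679]
2.45 [-13.   73.5  -0.1] [-0.001 -0.002  0.729]
```

Converted, 73.5 mm / 500 = 0.147, 69.5 mm / 500 = 0.139, 0.73 rad / 1.5708 = 0.4647.

arm_command --plan '[[[-0.002,0.01,0,0,0,0,1],[-0.002,0.018,0,0,0,0,1],[0,0.03,0,0,0,0.0382,1],[0,0.044,0,0,0,0.0891,1],[0,0.058,0,0,0,0.1401,1],[0,0.073,0,0,0,0.191,1],[-0.003,0.088,0,0,0,0.2419,1],[-0.006,0.102,0,0,0,0.2928,1],[-0.011,0.116,0,0,0,0.3438,1],[-0.016,0.129,0,0,0,0.3947,1],[-0.022,0.139,0,0,0,0.4329,1],[-0.026,0.147,0,0,0,0.4647,1]]]'

```text
time_s: 3.15
ee_pos: [0.4638, 0.1442, 0.0373]
eef_rot: [3.141, 0.001, 2.447]
force: [0.8, -0.8, 0.3]
grip_width: 0.0006
grip_force: 0.3
```

Run:
```python
from h import *
o=ctrl.get_obs();print(o["force"],o["joint_vel"].round(3))
for th in [2.41,2.37,2.33,2.29,2.25,2.21,2.19,2.17,2.15]: print(th,*rel(fin(th,.0165,.036),th))
p,d=cams.camera("top");cv2.imwrite("pics/t2.png",cv2.resize(cv2.convertScaleAbs(p[140:240,290:390],alpha=1.8),(500,500),interpolation=cv2.INTER_CUBIC))
```

```text
[ 0.75692182 -0.77074466  0.30546536] [ 0.071  0.054 -0.077 -0.002  0.023  0.558]
2.41 [1.5 2.9 1.3] [0.001 0.001 0.037]
2.37 [1.9 6.5 1.3] [0.001 0.001 0.077]
2.33 [ 2.2 10.2  1.3] [0.001 0.001 0.117]
2.29 [ 2.4 13.8  1.3] [0.001 0.001 0.157]
2.25 [ 2.4 17.5  1.3] [0.001 0.001 0.197]
2.21 [ 2.3 21.2  1.3] [0.001 0.001 0.237]
2.19 [ 2.2 23.   1.3] [0.001 0.001 0.257]
2.17 [ 2.  24.8  1.3] [0.001 0.001 0.277]
2.15 [ 1.8 26.6  1.3] [0.001 0.001 0.297]
```

View pics/t2.png

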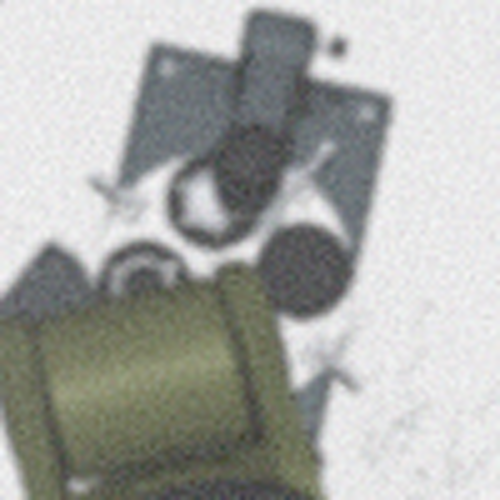

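The turret followed: the closed case is now at crop (205,205), close to the plunger, and the tabs are at (120,195), (318,160) and (340,365). I'll push on slowly to the click.

Converted, 25.5 mm / 500 = 0.051, 25 mm / 500 = 0.05, 0.04 rad / 1.5708 = 0.0255.

arm_command --plan '[[[0,0.008,0,0,0,0.0255,1],[0.001,0.014,0,0,0,0.0509,1],[0.002,0.021,0,0,0,0.0764,1],[0.002,0.028,0,0,0,0.1019,1],[0.002,0.035,0,0,0,0.1273,1],[0.002,0.042,0,0,0,0.1528,1],[0.002,0.046,0,0,0,0.1655,1],[0.002,0.05,0,0,0,0.1783,1],[0.002,0.051,0,0,0,0.1783,1],[0.002,0.051,0,0,0,0.1783,1],[0.002,0.051,0,0,0,0.1783,1]]]'

```text
time_s: 4.3
ee_pos: [0.4789, 0.1637, 0.0365]
eef_rot: [3.141, -0.0, 2.169]
force: [-0.3, 0.3, -0.1]
grip_width: 0.0003
grip_force: 0.0
```

Run:
```python
from h import *
o=ctrl.get_obs();print(o["ee_pos"],o["force"],rel(fin(2.17,.0165,.036),2.17))
p,d=cams.camera("top");cv2.imwrite("pics/t3.png",cv2.resize(cv2.convertScaleAbs(p[140:240,290:390],alpha=1.8),(500,500),interpolation=cv2.INTER_CUBIC))
```

```text
[0.47892928 0.16374338 0.03648478] [-0.33764756  0.28347455 -0.13939163] (array([ 1.1, -0.2,  0.5]), array([ 0.   , -0.   , -0.001]))
```

View pics/t3.png

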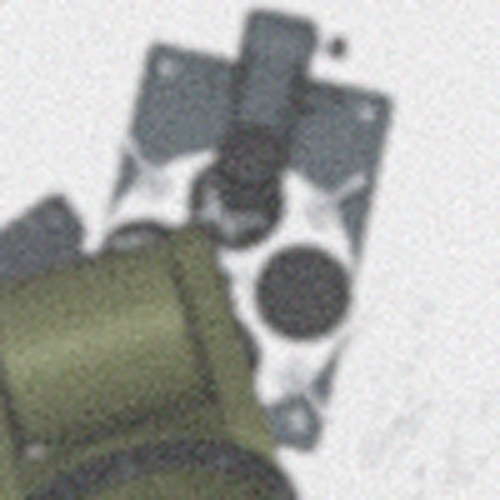

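The empty nest is at crop (303,292), with tabs at (135,150), (350,187) and (300,390). The finger force has fallen to about 0, which fits a click. I'll check the angle numerically and work out the retreat and cap moves.

Run:
```python
from h import *
i=cams.camera_info("top");f=lambda c:np.array(c)/5.+[290-.4,140-.4]
for n,c,z,e in (("empty",(303,292),.037,-np.pi/2),("BL",(135,150),.048,np.pi/4),("BR",(350,187),.048,-np.pi/4),("FR",(303,395),.048,-3*np.pi/4)):
    q=ray(i,f([c]),z)[0,:2]-HUB;print(n,np.linalg.norm(q),np.arctan2(q[1],q[0])-YAW-e)
cap=HUB+.046*np.array([np.cos(YAW),np.sin(YAW)]);print(cap)
print("back", rel(fin(2.17,.035,.036),2.17),"up",rel(np.r_[fin(2.17,.035,.23)],2.17))
for y in (2.17,2.6): print("cap",rel(np.r_[.5866,.0877,.2],y))
```

```text
empty 0.04531582546519392 0.0832148728244908
BL 0.08978264351650589 0.05427999011751883
BR 0.08843985964108939 0.07827434119776622
FR 0.07942152005117667 0.02525308203683263
[0.58703563 0.08798576]
back (array([  1.1, -18.7,   0.5]), array([ 0.   ,  0.   , -0.001])) up (array([   1.1,  -18.7, -193.5]), array([ 0.   ,  0.   , -0.001]))
cap (array([-123.5,   46.2, -163.5]), array([ 0.   ,  0.   , -0.001]))
cap (array([-123.5,   46.2, -163.5]), array([ 0.   ,  0.   , -0.431]))
```

It may be 0.06 rad short, so I'll push about 5 mm more, still well inside the draw-in zone. Then I'll back off and go up.

Converted, 5.5 mm / 500 = 0.011, 4 mm / 500 = 0.008, 0.06 rad / 1.5708 = 0.0382.

arm_command --plan '[[[0,0.004,0,0,0,0.0127,1],[0,0.008,0,0,0,0.0255,1],[-0.001,0.011,0,0,0,0.0382,1],[-0.001,0.011,0,0,0,0.0382,1],[-0.001,0.011,0,0,0,0.0382,1]]]'

```text
time_s: 4.85
ee_pos: [0.4838, 0.1664, 0.0364]
eef_rot: [3.142, 0.0, 2.109]
force: [-0.4, -0.3, -0.6]
grip_width: 0.0002
grip_force: 0.0
```

Converted, -180 mm / 500 = -0.36, -160 mm / 500 = -0.32.

arm_command --plan '[[[0.002,-0.01,0,0,0,0,1],[0.002,-0.024,0,0,0,0,1],[0.002,-0.04,0,0,0,0,1],[0.002,-0.048,-0.02,0,0,0,1],[0.002,-0.048,-0.08,0,0,0,1],[0.002,-0.048,-0.16,0,0,0,1],[0.002,-0.048,-0.24,0,0,0,1],[0.002,-0.048,-0.32,0,0,0,1],[0.002,-0.048,-0.36,0,0,0,1],[0.002,-0.048,-0.36,0,0,0,1]]]'

```text
time_s: 5.85
ee_pos: [0.4633, 0.155, 0.22]
eef_rot: [3.136, 0.002, 2.109]
force: [0.0, -0.6, 0.6]
grip_width: 0.0004
grip_force: 0.0
```

Run:
```python
from h import *
p,d=cams.camera("wrist");cv2.imwrite("pics/w4.png",p)
i=cams.camera_info("wrist");np.save("pics/w4i.npy",i,allow_pickle=True)
p,d=cams.camera("top");cv2.imwrite("pics/t4.png",cv2.resize(cv2.convertScaleAbs(p[140:240,290:390],alpha=1.8),(500,500),interpolation=cv2.INTER_CUBIC))
print(ctrl.get_obs()["time_s"],rel(np.r_[.5866,.0877,.2],2.11))
```

```text
5.95 (array([-121.3,   72.5,   16.3]), array([ 0.   ,  0.   , -0.001]))
```

View pics/t4.png

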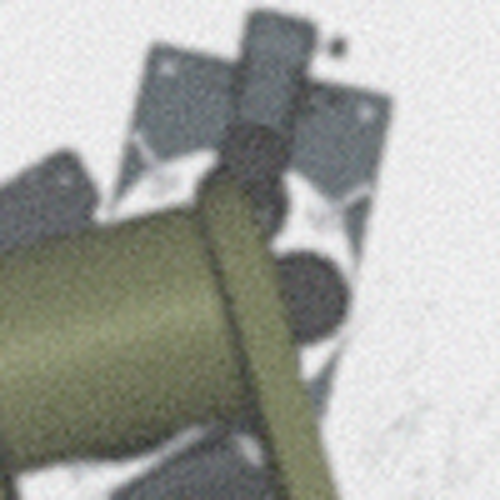

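The back tabs have moved on a little, to (143,145) and (358,192). I'll check against the wrist view.

View pics/w4.png

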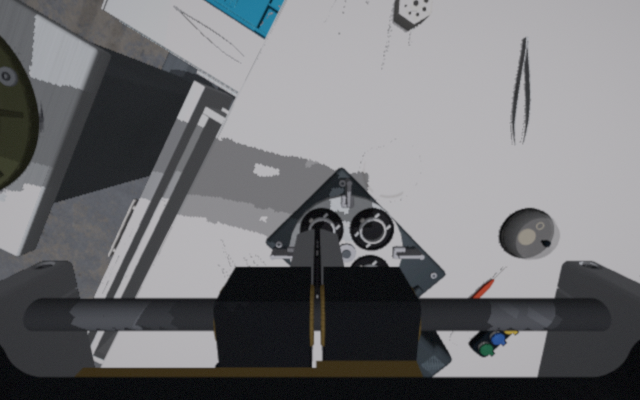

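Run:
```python
from h import *
i=np.load("pics/w4i.npy",allow_pickle=True).item();t=cams.camera_info("top");f=lambda c:np.array(c)/5.+[290-.4,140-.4]
for c,e in(((143,145),np.pi/4),((358,192),-np.pi/4)):
    q=ray(t,f([c]),.048)[0,:2]-HUB;print(np.linalg.norm(q),np.arctan2(q[1],q[0])-YAW-e)
def P(r,a,z): return [*(HUB+r*np.array([np.cos(a+YAW),np.sin(a+YAW)])),z]
for k in(1,3,5,7): print("tab home",k,proj(i,[P(.066,k*np.pi/4,.048),P(.099,k*np.pi/4,.048)]).round())
for k in(0,1,2,3): print("nest home",k,proj(i,[P(.046,k*np.pi/2,.037)]).round())
print(proj(i,[P(.046,0,.172)]))
```

```text
0.08973087853103608 -0.006111792140875316
0.09051683544198286 0.022940105992512394
tab home 1 [[400. 259.]
 [426. 259.]]
tab home 3 [[350. 208.]
 [351. 182.]]
tab home 5 [[296. 258.]
 [270. 258.]]
tab home 7 [[347. 305.]
 [346. 326.]]
nest home 0 [[371. 278.]]
nest home 1 [[373. 231.]]
nest home 2 [[323. 231.]]
nest home 3 [[322. 277.]]
[[398.04742012 350.82514813]]
```

The nests at (373,230) and (321,229) and the tab at (347,182–207) match the predicted home position to within a few px, so the turret has clicked home. Next I'll move above the cap.

Converted, -121 mm / 500 = -0.242, 72.5 mm / 500 = 0.145.

arm_command --plan '[[[-0.06,0.036,0,0,0,0,1],[-0.13,0.078,0,0,0,0,1],[-0.19,0.114,0.01,0,0,0,1],[-0.23,0.136,0.02,0,0,0,1],[-0.242,0.145,0.032,0,0,0,1],[-0.242,0.145,0.04,0,0,0,1],[-0.242,0.145,0.04,0,0,0,1]]]'

```text
time_s: 6.65
ee_pos: [0.5857, 0.0887, 0.1953]
eef_rot: [-3.14, -0.001, 2.109]
force: [0.1, 0.9, -0.2]
grip_width: 0.0006
grip_force: 0.0
```

Run:
```python
from h import *
o=ctrl.get_obs();print(o["ee_pos"],o["eef_rot"],o["force"],rel([.5868,.0878,.172],2.11))
```

```text
[0.58572984 0.08871321 0.1952722 ] [-3.13974347e+00 -1.04969644e-03  2.10924224e+00] [ 0.05864015  0.8662967  -0.18312702] (array([-1.4,  0.5, 23.3]), array([-0.002, -0.001, -0.001]))
```

Converted, 37 mm / 500 = 0.074, 36 mm / 500 = 0.072.

arm_command --plan '[[[-0.002,0,0.02,0,0,0,1],[-0.002,0,0.036,0,0,0,1],[-0.002,0,0.044,0,0,0,1],[-0.002,0,0.05,0,0,0,1],[-0.002,0,0.056,0,0,0,1],[-0.002,0,0.062,0,0,0,1],[-0.002,0,0.066,0,0,0,1],[-0.002,0,0.07,0,0,0,1],[-0.002,0,0.072,0,0,0,1],[-0.002,0,0.074,0,0,0,1],[-0.002,0,0.074,0,0,0,1]]]'

```text
time_s: 7.75
ee_pos: [0.5874, 0.0874, 0.1603]
eef_rot: [3.141, 0.0, 2.109]
force: [-5.6, 1.3, 10.4]
grip_width: 0.0003
grip_force: 4.6
```

Converted, 2.5 mm / 500 = 0.005, 2 mm / 500 = 0.004.

arm_command --plan '[[[0,0,0.002,0,0,0,1],[0,0,0.004,0,0,0,1],[0,0,0.005,0,0,0,1],[0,0,0.005,0,0,0,1]]]'

```text
time_s: 8.15
ee_pos: [0.5875, 0.0874, 0.159]
eef_rot: [3.14, 0.001, 2.109]
force: [-9.5, -0.2, 19.4]
grip_width: 0.0002
grip_force: 9.8
```

arm_command --plan '[[[0,0,0.002,0,0,0,1],[0,0,0.004,0,0,0,1],[0,0,0.004,0,0,0,1],[0,0,0.004,0,0,0,1]]]'

```text
time_s: 8.55
ee_pos: [0.5877, 0.0874, 0.1588]
eef_rot: [3.139, 0.001, 2.109]
force: [-15.9, -1.5, 34.0]
grip_width: 0.0003
grip_force: 17.1
```

It has hit the hard stop: 34 N for only 0.2 mm more travel, at 13 mm total. I'll lift off and retreat.

Converted, -160 mm / 500 = -0.32, -140 mm / 500 = -0.28.

arm_command --plan '[[[0,0,-0.008,0,0,0,1],[0,0,-0.016,0,0,0,1],[0,0,-0.026,0,0,0,1],[0,0,-0.036,0,0,0,1],[0,0,-0.06,0,0,0,1],[0,0,-0.12,0,0,0,1],[0.08,-0.04,-0.16,0,0,0,1],[0.16,-0.12,-0.18,0,0,0,1],[0.22,-0.2,-0.18,0,0,0,1],[0.24,-0.28,-0.18,0,0,0,1],[0.24,-0.32,-0.18,0,0,0,1],[0.24,-0.32,-0.18,0,0,0,1]]]'

```text
time_s: 9.75
ee_pos: [0.3871, 0.1078, 0.2461]
eef_rot: [3.14, 0.001, 2.109]
force: [-0.4, 0.2, 0.6]
grip_width: 0.0006
grip_force: 0.0
```

Run:
```python
from h import *
print(ctrl.get_obs()["ee_pos"])
i=cams.camera_info("top");p,d=cams.camera("top");s,_=cams.camera("scene")
v,u=np.mgrid[0:400,0:640];W=np.linalg.inv(i["world_to_cam"])
P=np.stack([(u-i["cx"])/i["fx"]*d,(v-i["cy"])/i["fy"]*d,d],-1)@W[:3,:3].T+W[:3,3]
c=proj(i,[.5868,.0878,.172])[0].astype(int);print(c,P[c[1]-3:c[1]+4,c[0]-3:c[0]+4,2].mean())
a=cv2.resize(cv2.convertScaleAbs(p[140:240,290:390],alpha=1.8),(400,400),interpolation=cv2.INTER_CUBIC)
b=cv2.resize(s[175:275,290:390],(400,400),interpolation=cv2.INTER_CUBIC)
cv2.imwrite("pics/e.png",np.hstack([a,b]))
```

```text
[0.38710957 0.10780593 0.24611367]
[340 170] 0.17080696223725314
```

View pics/e.png

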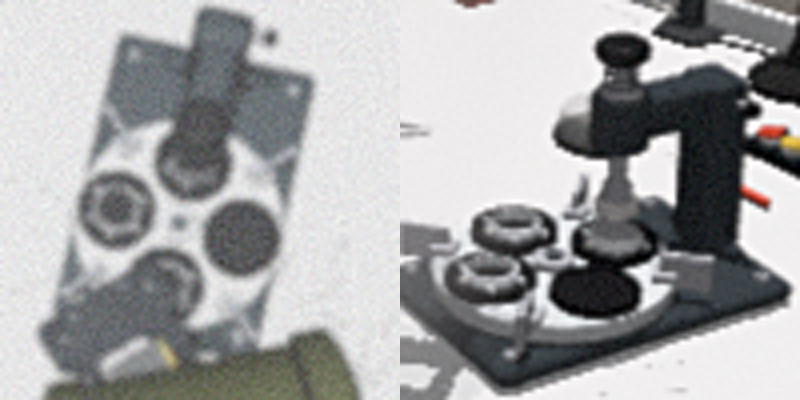

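The closed case sits under the plunger and the cap is back at its top height. Both open cases are flat in their nests.

```bash
python3 -c "
from station import ctrl
print(ctrl.hand_in())"
```

```text
the job is handed in; nothing more can be done
None
```

I turned the closed case into place under the plunger, pressed its back to the hard stop (34 N at 13 mm of travel), saw the plunger spring back up, and handed the job in at about 10 s; no verdict was returned.

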